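# Balance the canister carrier and mark its lift point

### The arm

A 6-joint arm with a two-finger parallel gripper is mounted at the origin on the work surface. World frame = base frame: x ahead of the robot, y to its left, z up, the work surface at z = 0. Lengths are in m, angles in rad, forces in N, time in s.
With the tool pointing down it reaches from about 0.35 to 0.975 m from the base axis. Payload 7.1 kg.
Tool frame: the origin (TCP) lies midway between the tips of the shut fingers; the grasp point (between the pads) lies 19 mm behind it; z points along the fingers, x is the direction in which the jaws open and shut, and the axes are right-handed (so a half turn about z gives the same grasp; the last joint's range is limited). The gripper opens to 88 mm and grips with 3 to 60 N. Pads are 20 mm wide; open, the fingers measure 115 mm over their backs; the gripper's body (75 mm by 178 mm) begins 61 mm behind the grasp point.
Start: joints at [-1.331, 0.423, 1.63, -0, 1.089, -0.019], TCP at [0.16, -0.604, 0.192] pointing down, gripper open.
Joint ranges: [-3, 3], [-0.9, 2.11], [0.09, 2.58], [-1.31, 4.45], [0.11, 2.69], [-2.54, 2.54]. Speed limits (rad/s): [2.39, 2.39, 3.01, 3.14, 3.14, 3.14].

### API

Orientations are given as a unit quaternion [w, x, y, z].
In Python, from station import move_pose, movel, movej, command_gripper, wait, inverse_kinematics, read_camera, camera_info, MotionError, job_done, get_time, get_joint_pos, get_qvel, get_effort, get_tcp_pos, get_ee_rot, get_ft_force, get_ft_torque, get_grip_width gives the robot as it stands. Calls block until the motion is done:
- move_pose(position, orientation): joint-space move of the TCP to a pose.
- movel(position, frame=None, v=0.15, until_force=None): straight line of the TCP; frame=None keeps the orientation; v is the mean speed in m/s. With until_force (N) it stops when the force on the tool has changed by that much, and returns True; else False.
- movej(angles): joint-space move.
- command_gripper(opening): opening from 0.0 (shut) to 1.0 (fully open); the grip force is fixed at half the most; returns when the fingers have stopped.
- wait(seconds).
- inverse_kinematics(position, orientation): joint angles nearest the present ones, or None.
- read_camera(name): name is "side" or "top"; returns the picture (480x640x3 uint8, red, green, blue); there is no depth.
- camera_info(name): a dict with "intrinsics" (3x3 intrinsics, pixels), "T" (4x4, takes a point from camera to world coordinates). Camera axes: x right, y up, looking along -z (the intrinsics and any distortion apply to the point x, -y, -z); pixel columns grow to the right and rows downward; lengths in m; the calibration is good to about 2 mm. A picture is of the moment at which its call begins. camera_info takes no time and is no camera call.
A pose or a line that the arm cannot do raises MotionError and nothing moves.
- job_done(): hands the job in, once; it reports no verdict.
Readings, each from a call of its own:
- get_time(): time.
- get_joint_pos(): joint angles.
- get_qvel(): joint speeds.
- get_effort(): joint torques, N m.
- get_tcp_pos(): TCP position.
- get_ee_rot(): TCP orientation.
- get_ft_force(): force on the tool from outside, world axes, zero at the start.
- get_ft_torque(): the same for the moment, N m.
- get_grip_width(): opening from 0.0 (shut) to 1.0 (fully open).
Only numpy, scipy, OpenCV 4.12 (cv2) and the standard library are available. Lean on these libraries where they do the work, as an engineer would, in place of code of your own. Each camera call takes 0.05 s, during which the arm holds its last target. There are 200 camera calls.

### The job

Slide the canister carrier bar along the knife edge it lies on, without lifting it off the edge or bearing down on it, until it balances level by itself with nothing holding it. Then gently set the loose lifting saddle astride the bar directly above the knife edge, to mark the lift point, and leave the bar balanced level with the saddle on it. Leave the other things on the bench alone.

Things in the scene. Friction and masses are not known exactly. Their poses are not given: they have to be found in the camera images.
- stand: Fixed knife-edge stand: dark foot plate 90 x 70 x 8 mm, aluminium post 44 x 26 mm, topped by a steel edge 44 mm long with a flat 4 mm wide land, 128 mm above the bench. Origin at the centre of its underside on the bench; x along the edge, y across the edge (the way the bar slides), z up.
- knife_edge (a point): Middle of the knife edge's land, 128 mm above the bench; axes as the stand's.
- bar: Canister carrier: loose aluminium bar 340 mm long (its y), 18 wide (x), 10 thick (z), lying across the knife edge. Origin: middle of its underside. Under y = +145 and -145 mm a closed canister swings in a yoke 52 mm wide; the rest is bare. Unseen loads put the balance point anywhere within 45 mm of the middle. At the start the edge is 60 to 75 mm from the middle, towards -y, and the +y end is down.
- rider: Lifting saddle (50 g), standing loose on the bench: an upside-down U of steel, 34 mm wide (its x), 22 long (y), with two legs 5 mm thick and 7 deep, 24 mm apart inside, that straddle the bar. On its 4 mm top plate stands a black grip block 12 (x) by 18 mm (y), from 11 to 47 mm above the leg ends, and a thin wire eye. Origin: centre between the leg ends, z up. Seated, its x lies across the bar.
- rider_seat (a point): Middle of the underside of the saddle's top plate, 7 mm above the leg ends; it rests on the bar's top when seated.
- can_p (a point): Pin (along the bar's x, 35 mm below the bar's underside, y = +145 mm) on which the +y canister swings with some drag; the -y one is the same. Steel canister, 40 mm diameter, from 10 mm above to 75 mm below its pin. Each weighs 0.11 to 0.27 kg, the bar with its yokes 0.13 kg. With the bar level the canister bottoms hang 18 mm above the bench.
- bar_top (a point): Middle of the bar's top face, axes as the bar's. Near its balance point the bar settles by itself on the edge (a slow swing that dies out in about 2 s): level while the offset is below 2 mm, then tilting some 2 to 3 degrees per further mm. More than about 5 mm off, it tips until a canister rests on the bench (5 to 6 degrees).
- wellplate: Bystander: clear 24-well plate, 85 x 127 x 20 mm, origin under its centre.
- flask_a: Bystander: clear jar with yellow cap, 52 mm diameter, 100 mm high, origin under its centre.
- flask_b: Bystander: a second jar like flask_a.
- dishes: Bystander: stack of clear dishes, 93 mm diameter, 57 mm high, origin under its centre.
- pipette: Bystander: white pipette lying on the bench, 230 mm long, 24 mm thick, origin under its middle.
- wrench_key: Bystander: dark angled hex key lying on the bench, arms 90 and 30 mm, 8 mm thick, origin at the free end of the long arm.
Not all that is in view belongs to the job. What is meant by the rider is not yellow, and is the larger of those in its own colour.

How it is judged:
By the outcome, as a careful person would: the job done as asked, in the order asked, and still so for the second after the job is handed in, with the robot touching nothing.
It also fails if it takes over 72 s, if anything falls off the work surface, if the arm or the gripper's body presses on something with over 40 N, if the wrist force passes 120 N, or if a joint passes its speed limit or range.

## Working session

There is one attempt and no reset: what is moved stays moved. The work goes in short steps, each a Python script; the robot and the scene stay as the last script left them, time stands still between calls to the robot, and variables do not carry over. Pictures are saved under pics/ and viewed, about 8 in all and at most 12, crops included, and the job is handed in when it is done.

```bash
ls; mkdir -p pics; python3 - <<'E'
from station import *
import cv2
for n in("side","top"):
    cv2.imwrite(f"pics/{n}0.png",read_camera(n)[:,:,::-1]); print(n,camera_info(n))
print(get_time(),get_tcp_pos(),get_ee_rot(),get_ft_force())
E
```

```text
pics
side {'intrinsics': array([[480.2866225 ,   0.        , 319.14790413],
       [  0.        , 480.2866225 , 239.42434161],
       [  0.        ,   0.        ,   1.        ]]), 'T': array([[ 0.98806779,  0.06922454, -0.13758636,  0.45525056],
       [-0.15369697,  0.50095158, -0.85171871, -0.78373654],
       [ 0.00996426,  0.86270243,  0.50561372,  0.57350698],
       [ 0.        ,  0.        ,  0.        ,  1.        ]])}
top {'intrinsics': array([[510.56440978,   0.        , 318.63605626],
       [  0.        , 510.56440978, 245.68894568],
       [  0.        ,   0.        ,   1.        ]]), 'T': array([[-3.75486549e-05,  9.97124302e-01, -7.57834073e-02,
         4.86194392e-01],
       [-9.99981742e-01,  4.20490542e-04,  6.02809143e-03,
        -4.29721482e-02],
       [ 6.04262266e-03,  7.57822500e-02,  9.97106081e-01,
         1.01300035e+00],
       [ 0.00000000e+00,  0.00000000e+00,  0.00000000e+00,
         1.00000000e+00]])}
0.1 [ 0.15984431 -0.60364781  0.19108766] [-4.24698523e-04  7.92443460e-01 -6.09944979e-01 -5.51876542e-04] [-0.32283079  0.25342101  0.10600391]
```

View pics/side0.png

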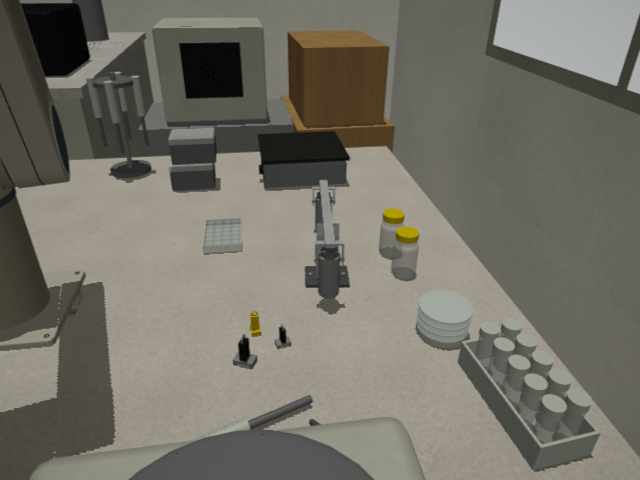

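View pics/top0.png

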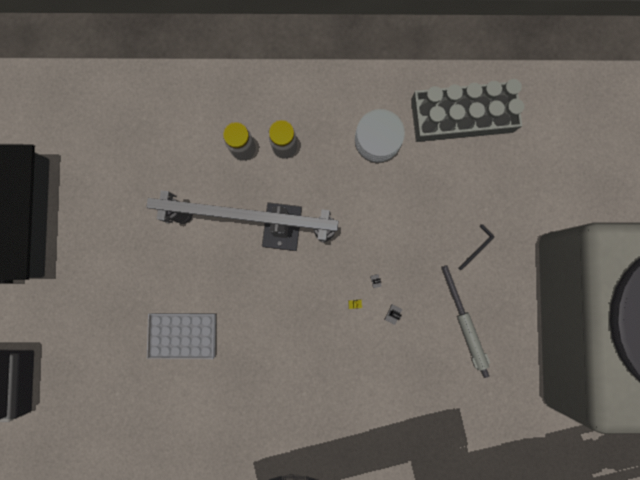

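Candidates for the rider are yellow at side (255,323), a small dark one at (283,336) and a larger dark one at (244,352). The larger dark one, top (394,314), fits the description. I'll confirm it in an enlarged crop.

```bash
python3 - <<'E'
import cv2,numpy as np
t=cv2.imread("pics/top0.png");s=cv2.imread("pics/side0.png")
a=cv2.resize(t[180:260,140:350],(800,305),interpolation=cv2.INTER_CUBIC) # x3.81
b=cv2.resize(t[260:330,340:415],(300,280),interpolation=cv2.INTER_CUBIC) # x4
c=cv2.resize(s[300:370,220:300],(320,280),interpolation=cv2.INTER_CUBIC) # x4
o=np.zeros((590,800,3),np.uint8);o[:305]=a;o[310:590,:300]=b;o[310:590,320:640]=c
cv2.imwrite("pics/crop0.png",cv2.convertScaleAbs(o,alpha=1.4))
E
```

```text
(no output)
```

View pics/crop0.png

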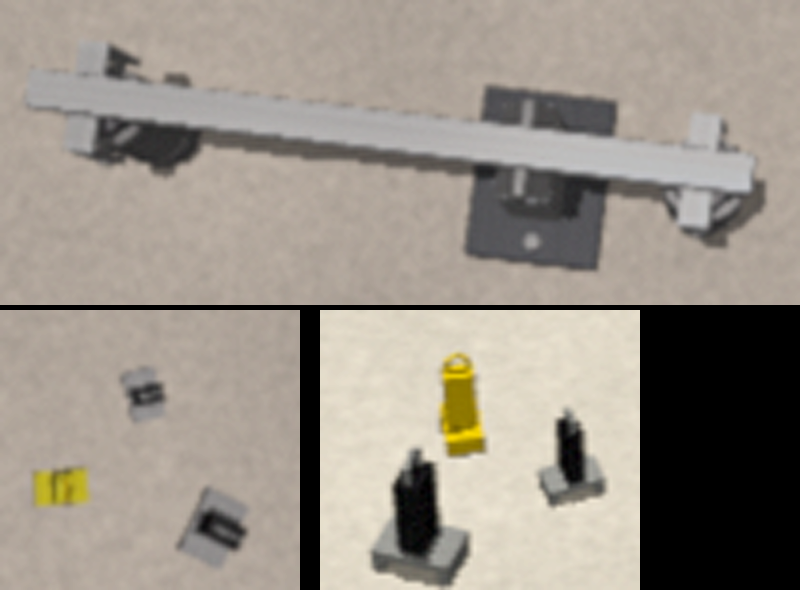

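The larger dark saddle is confirmed: crop (415,500) in the side view and (213,525) in the top view, clearly bigger than the other dark one. Next I'll compute the geometry and look at the yoke closely.

```bash
cat > h.py <<'E'
from station import *
import numpy as np, cv2
def px2w(n,u,v,z):
    c=camera_info(n);K,T=c["intrinsics"],c["T"]
    d=T[:3,:3]@np.array([(u-K[0,2])/K[0,0],-(v-K[1,2])/K[1,1],-1])
    o=T[:3,3];return o+d*(z-o[2])/d[2]
def w2px(n,p):
    c=camera_info(n);K,T=c["intrinsics"],c["T"]
    q=T[:3,:3].T@(np.asarray(p)-T[:3,3]);q=K@np.array([q[0],-q[1],-q[2]]);return q[:2]/q[2]
def snap(n,f=None):
    im=read_camera(n)[:,:,::-1].copy()
    if f: cv2.imwrite(f"pics/{f}.png",im)
    return im
E
python3 - <<'E'
from h import *
np.set_printoptions(precision=4,suppress=True)
A=lambda x,y:(140+x/3.81,180+y/3.81)
f=[px2w("top",*A(*p),.008)[:2] for p in [(485,87),(617,100),(598,268),(467,253)]]
print("foot",np.mean(f,0),[np.linalg.norm(f[i]-f[(i+1)%4]) for i in range(4)],f)
print("edge",px2w("top",*A(530,98),.128),px2w("top",*A(517,200),.128))
e1=px2w("top",*A(27,87),.138-.022);e2=px2w("top",*A(752,172),.138+.0095)
print("ends",e1,e2,np.linalg.norm(e1-e2),(e1+e2)/2)
B=lambda x,y:(340+x/4,260+(y-310)/4)
for nm,p,z in[("riderplate",(212,528),.011),("c1",(205,487),.011),("c2",(248,508),.011),("c3",(220,568),.011),("c4",(180,547),.011)]:print(nm,px2w("top",*B(*p),z))
C=lambda x,y:(220+(x-320)/4,300+(y-310)/4)
print("rider side", px2w("side",*C(420,550),.011), px2w("side",*C(415,463),.047))
s=cv2.imread("pics/side0.png")
cv2.imwrite("pics/crop1.png",cv2.resize(s[170:310,285:385],None,fx=4.2,fy=4.2,interpolation=cv2.INTER_CUBIC))
E
```

```text
foot [0.6009 0.0231] [np.float64(0.06912858297499039), np.float64(0.08826561584960393), np.float64(0.06827511212574794), np.float64(0.08718547512961063)] [array([0.6479, 0.0529]), array([ 0.6411, -0.0159]), array([ 0.5534, -0.0063]), array([0.5611, 0.0615])]
edge [0.6235 0.0208 0.128 ] [0.5765 0.0264 0.128 ]
ends [0.6303 0.2552 0.116 ] [ 0.5871 -0.0802  0.1475] 0.3395933157350692 [0.6087 0.0875 0.1317]
riderplate [ 0.4278 -0.194   0.011 ]
c1 [ 0.4477 -0.1908  0.011 ]
c2 [ 0.4375 -0.2117  0.011 ]
c3 [ 0.4085 -0.1977  0.011 ]
c4 [ 0.4187 -0.1783  0.011 ]
rider side [ 0.4301 -0.2011  0.011 ] [ 0.4308 -0.1895  0.047 ]
```

View pics/crop1.png

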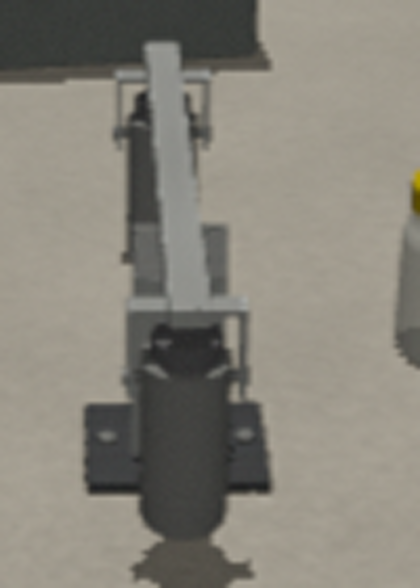

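The pictures agree with the given sizes: foot 69x88 mm, bar 340 mm, edge at (0.600, 0.0235), about 65 mm from the bar middle. The plan is to cage the bar loosely outside the +y yoke, push that yoke towards -y along the bar, and track the near (-y) end in the side camera.

```bash
cat >> h.py <<'E'
from scipy.spatial.transform import Rotation as R
from scipy.optimize import brentq
def quat(a,flip=0):   # jaw x axis = (cos a,-sin a), tool down
    c,s=np.cos(a),np.sin(a)
    M=np.array([[c,-s,0],[-s,-c,0],[0,0,-1]]).T
    return (R.from_matrix(M)*R.from_euler('z',np.pi*flip)).as_quat(scalar_first=True)
AB=.125; U=np.array([np.sin(AB),np.cos(AB),0]); EDGE=np.array([.600,.0235,.128])
MID0=EDGE+.0655*U
E
python3 - <<'E'
from h import *
p=MID0+.168*U; 
for f in(0,1):print(f,inverse_kinematics([p[0],p[1],.1],quat(AB,f)))
q=quat(AB,min((0,1),key=lambda f:abs(inverse_kinematics([p[0],p[1],.1],quat(AB,f))[5])))
command_gripper(.36)
move_pose([p[0],p[1],.24],q);print(get_time())
movel([p[0],p[1],.15],v=.15)
print(movel([p[0],p[1],.103],v=.06,until_force=2),get_tcp_pos(),get_ft_force(),get_time())
s=snap("side","side1");t=snap("top","top1")
o=np.zeros((600,800,3),np.uint8)
o[:,:440]=cv2.resize(s[170:320,275:385],(440,600),interpolation=cv2.INTER_CUBIC)
o[:300,440:]=cv2.resize(t[170:260,130:238],(360,300),interpolation=cv2.INTER_CUBIC)
cv2.imwrite("pics/crop2.png",o)
E
```

```text
0 [ 3.67809564e-01  6.04326897e-01  1.55937782e+00 -4.44089210e-16
  9.77887939e-01  4.92809564e-01]
1 NoneTraceback (most recent call last):
  File "<stdin>", line 4, in <module>
  File "<stdin>", line 4, in <lambda>
TypeError: 'NoneType' object is not subscriptable
```

```bash
python3 - <<'E'
from h import *
p=MID0+.168*U; q=quat(AB)
command_gripper(.36)
move_pose([p[0],p[1],.24],q);print(get_time())
movel([p[0],p[1],.15],v=.15)
print(movel([p[0],p[1],.103],v=.06,until_force=2),get_tcp_pos(),get_ft_force(),get_time())
s=snap("side","side1");t=snap("top","top1")
o=np.zeros((600,800,3),np.uint8)
o[:,:440]=cv2.resize(s[170:320,275:385],(440,600),interpolation=cv2.INTER_CUBIC)
o[:300,440:]=cv2.resize(t[170:260,130:238],(360,300),interpolation=cv2.INTER_CUBIC)
cv2.imwrite("pics/crop2.png",o)
E
```

```text
4.5
False [0.62939737 0.25528853 0.10326077] [0.68015041 0.52773566 1.04062547] 6.1833
```

View pics/crop2.png

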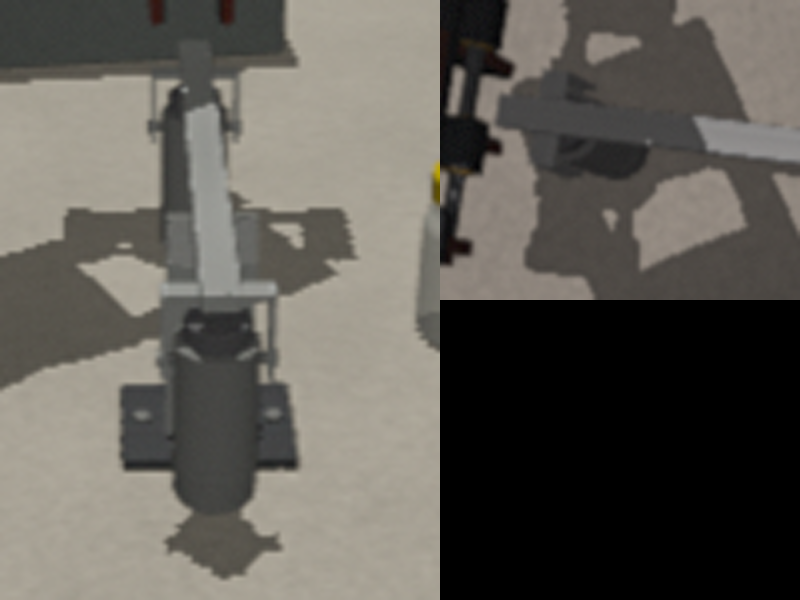

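The fingers (crop (157,10) and (225,10)) straddle the bar line laterally, but they look slightly beyond the bar's end at (196,45). I'll check by projection.

```bash
python3 - <<'E'
from h import *
t=get_tcp_pos(); print(w2px("side",t),w2px("top",t))
print("seen barend side",275+196/4,170+40/4,px2w("side",275+196/4,170+40/4,.116), px2w("top",130+500/3.333,170+110/3.333,.116))
print("tips", px2w("side",275+191/4,170+23/4,.103),px2w("side",275+191/4,170+23/4,.123))
print("near end",px2w("side",275+220/4,170+296/4,.147))
E
```

```text
[322.40444157 186.16175052] [149.27105377 204.38728806]
seen barend side 324.0 180.0 [0.63437989 0.26275616 0.116     ] [0.63021602 0.02005643 0.116     ]
tips [0.64069647 0.31923748 0.103     ] [0.63281366 0.27235299 0.123     ]
near end [ 0.58749594 -0.08330421  0.147     ]
```

```bash
python3 - <<'E'
import cv2,numpy as np
s=cv2.imread("pics/side1.png");t=cv2.imread("pics/top1.png")
o=np.hstack([cv2.resize(s[120:200,295:350],(400,582),interpolation=cv2.INTER_CUBIC),cv2.resize(t[165:245,110:165],(400,582),interpolation=cv2.INTER_CUBIC)])
cv2.imwrite("pics/crop3.png",cv2.convertScaleAbs(o,alpha=1.8))
E
```

```text
(no output)
```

View pics/crop3.png

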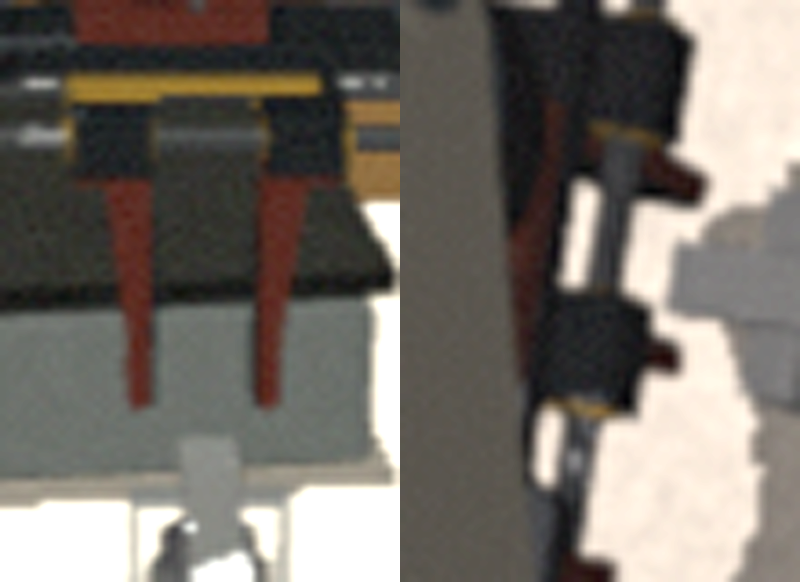

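```bash
python3 - <<'E'
from h import *
from scipy.optimize import least_squares
for t,s in[((151,190.5),(331.5,176.1)),((148,214),(314,176.1)),((147.4,203),(324,180.5))]:
    r=least_squares(lambda p:np.r_[w2px("top",p)-t,w2px("side",p)-s],[.63,.25,.1]);print(r.x,r.fun)
print(get_tcp_pos(),get_grip_width(),get_joint_pos())
E
```

```text
[0.64897769 0.24316669 0.13345504] [-0.01195999  0.09426738  0.1270075  -0.01631078]
[0.60788792 0.24713149 0.13401601] [-0.00043765  0.00422051  0.00569141 -0.00060734]
[0.63075357 0.25368678 0.11853967] [ 0.07473289 -0.64989741 -0.87285765  0.10238524]
[0.62949158 0.25535133 0.10354315] 0.3615981100541568 [ 3.67847922e-01  6.00128235e-01  1.55745267e+00 -3.92054398e-06
  9.83073345e-01  4.92806346e-01]
```

```bash
python3 - <<'E'
import cv2,numpy as np
o=[]
for n,(a,b,c,d) in(("side",(140,200,300,345)),("top",(175,235,120,165))):
    A=cv2.imread(f"pics/{n}0.png")[a:b,c:d];B=cv2.imread(f"pics/{n}1.png")[a:b,c:d]
    D=cv2.convertScaleAbs(cv2.absdiff(A,B),alpha=4)
    o.append(np.vstack([cv2.resize(x,(400,300) ,interpolation=cv2.INTER_CUBIC) for x in(cv2.convertScaleAbs(B,alpha=1.2),D)]))
cv2.imwrite("pics/crop4.png",np.hstack(o))
E
```

```text
(no output)
```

View pics/crop4.png

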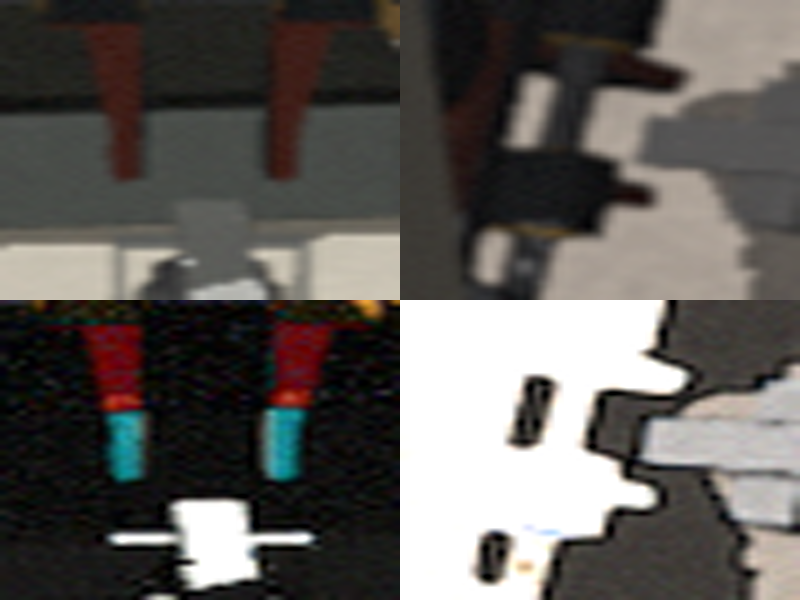

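The fingertips triangulate about 30 mm above the reported TCP, perhaps because they retract as they open. I'll raise and check them with the fingers shut before pushing.

```bash
python3 - <<'E'
from h import *
t=get_tcp_pos();movel([t[0],t[1],.165],v=.2)
o=[]
for g in(0,.36):
    command_gripper(g); wait(.3);s=snap("side",f"sg{g}");T=snap("top",f"tg{g}")
    p=get_tcp_pos();print(g,get_time(),p,w2px("side",p),w2px("top",p))
    o.append(np.hstack([cv2.resize(s[120:190,300:345],(386,300),interpolation=cv2.INTER_CUBIC) if 0 else cv2.resize(s[130:190,290:350],(300,300),interpolation=cv2.INTER_CUBIC),cv2.resize(T[170:230,110:170],(300,300),interpolation=cv2.INTER_CUBIC)]))
cv2.imwrite("pics/crop5.png",cv2.convertScaleAbs(np.vstack(o),alpha=1.5))
E
```

```text
0 7.7833 [0.62949481 0.25534589 0.16502513] [322.7607041  161.84159157] [137.34680282 198.6389447 ]
0.36 8.85 [0.62949295 0.2553538  0.16502303] [322.75935991 161.84124466] [137.34247476 198.6402452 ]
```

View pics/crop5.png

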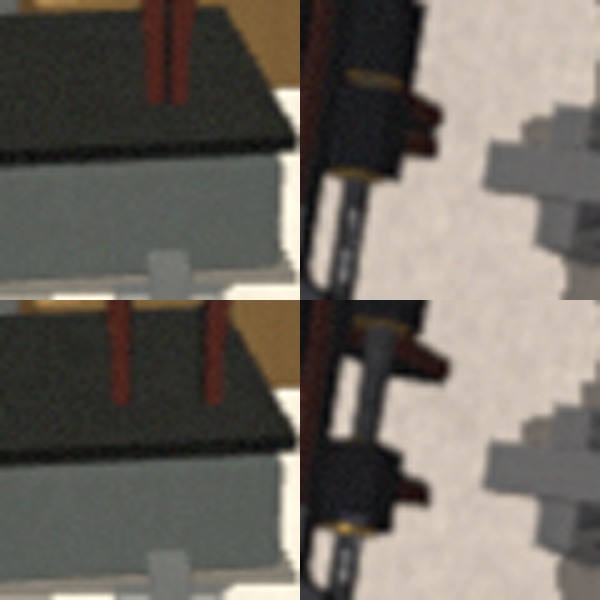

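```bash
python3 - <<'E'
from h import *
movel([.48,.18,.165],v=.3);movel([.48,.18,.05],v=.2)
print(movel([.48,.18,-.035],v=.05,until_force=3),get_tcp_pos(),get_ft_force(),get_time())
t=get_tcp_pos();movel([.48,.18,t[2]+.03],v=.2);print(get_time())
E
```

```text
True [ 0.47986573  0.17995487 -0.03055541] [-1.15906176 -0.2534605   5.87958458] 11.7417
12.0417
```

The bench touch puts the real fingertip 30 mm above the reported TCP, which matches the images, so I'll correct every height by that. Now the push.

```bash
cat >> h.py <<'E'
DZ=-.030   # commanded z = wanted tip z + DZ
def go(p,z,v=.15,**k): return movel([p[0],p[1],z+DZ],v=v,**k)
def nearend(th,s):  # -y end, top edge; edge at bar y=-.0655+s... bar moved s toward -y
    r=.170-.0655+s
    return EDGE-r*np.cos(th)*U+np.array([0,0,.010+r*np.sin(th)])
def tilt(v,s,off): 
    f=lambda th:w2px("side",nearend(th,s))[1]+off-v
    return np.degrees(brentq(f,-.4,.4))
E
python3 - <<'E'
from h import *
q=quat(AB);p=MID0+.170*U
go([.56,.27],.17,.3)
go(p,.17,.3);go(p,.13);print("touch",go(p,.103,.06,until_force=2),get_tcp_pos(),get_time())
s0=cv2.imread("pics/side1.png")
u,v=312,234;tm=s0[v:v+28,u:u+36];off=244-w2px("side",nearend(np.radians(5.5),0))[1]
print("off",off)
f0=get_ft_force();log=[]
for k in range(1,34):
    d=.004*k; go(p-d*U,.103,.025)
    im=snap("side"); s=max(0,d-.007)
    x0,y0=u-8,v-8;m=cv2.matchTemplate(im[y0:y0+52,x0:x0+56],tm,cv2.TM_CCOEFF_NORMED)
    _,c,_,l=cv2.minMaxLoc(m);u,v=x0+l[0],y0+l[1];tm=im[v:v+28,u:u+36].copy()
    th=tilt(244+v-234,s,off);print(k,u,v,round(c,2),round(th,1),(get_ft_force()-f0).round(1),round(get_time(),1))
    if k>5 and th<3.2 or c<.6:break
cv2.imwrite("pics/side2.png",im)
E
```

```text
touch False [0.62928039 0.25712471 0.07271462] 14.2083
off 1.5395274230604628
1 312 234 1.0 5.5 [-0.1  1.   0.7] 14.6
2 312 234 0.99 5.8 [0.4 1.  0.5] 14.9
3 312 235 0.97 5.7 [ 0.8  1.3 -0.6] 15.3
4 312 236 0.98 5.7 [0.2 1.2 0.8] 15.6
5 312 237 0.98 5.7 [ 0.3  1.7 -0.7] 16.0
6 312 238 0.99 5.7 [ 0.7  1.4 -0.3] 16.4
7 312 239 0.98 5.7 [-0.2  2.  -0.2] 16.7
8 312 240 0.98 5.8 [ 0.8  1.5 -0.7] 17.1
9 312 241 0.98 5.8 [0.3 0.7 0.8] 17.4
10 312 242 0.99 5.8 [ 0.9  2.5 -0.1] 17.8
11 312 243 0.98 5.9 [0.7 3.  2.1] 18.1
12 312 244 0.97 5.9 [0.6 2.  2. ] 18.5
13 312 245 0.98 5.9 [0.1 1.5 1.8] 18.9
14 312 246 0.98 6.0 [0.3 1.6 1.3] 19.2
15 312 247 0.98 6.1 [0.2 1.6 0.7] 19.6
16 312 248 0.99 6.1 [0.5 1.5 0.4] 19.9
17 312 249 0.98 6.2 [0.1 2.  0.8] 20.3
18 312 250 0.97 6.2 [0.6 2.  0.2] 20.7
19 312 251 0.98 6.3 [0.3 1.2 0.4] 21.0
20 312 252 0.98 6.4 [ 0.7  2.6 -0.4] 21.4
21 312 253 0.98 6.4 [0.7 2.9 0.3] 21.7
22 312 254 0.97 6.5 [-0.1  2.2  1. ] 22.1
23 312 255 0.97 6.6 [0.1 2.1 0.7] 22.4
24 312 256 0.97 6.7 [-0.5  2.4  1.1] 22.8
25 312 257 0.96 6.7 [0.4 3.  1.6] 23.2
26 312 258 0.96 6.8 [0.7 2.9 0.9] 23.5
27 312 259 0.96 6.9 [0.4 3.1 1.3] 23.9
28 312 259 0.96 7.5 [0.7 3.  1.6] 24.2
29 312 259 0.96 8.0 [0.5 4.1 0.8] 24.6
30 312 259 0.96 8.5 [1.  3.6 1.7] 25.0
31 312 259 0.97 9.0 [0.5 3.4 2.4] 25.3
32 312 259 0.97 9.4 [0.6 3.6 1.5] 25.7
33 312 259 0.97 9.9 [0.3 5.2 1.4] 26.0
```

The tracker locked into whole-pixel steps and isn't reliable, so I'll look at the picture.

```bash
python3 - <<'E'
from h import *
s=snap("side","side3");t=snap("top","top3");print(get_tcp_pos(),w2px("side",get_tcp_pos()+[0,0,.03]))
o=np.zeros((600,800,3),np.uint8)
o[:,:380]=cv2.resize(s[160:350,270:390],(380,600),interpolation=cv2.INTER_CUBIC)
o[:330,385:]=cv2.resize(t[170:270,210:336],(415,330),interpolation=cv2.INTER_CUBIC)
o[335:]=0; o[335:,385:]=cv2.resize(t[170:270,285:443],(415,265),interpolation=cv2.INTER_CUBIC)
cv2.imwrite("pics/crop6.png",cv2.convertScaleAbs(o,alpha=1.3))
E
```

```text
[0.61291158 0.12618214 0.07301363] [324.36587601 211.17862822]
```

View pics/crop6.png

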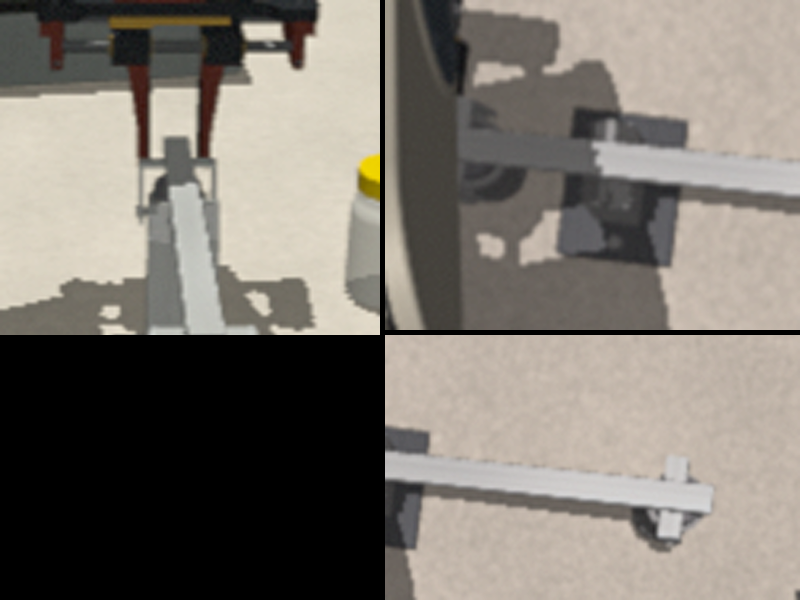

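The bar has been pushed the full range, with the edge now near its +y part. My crop erased the near end, so I'll locate that end numerically with a multi-scale template match.

```bash
cat >> h.py <<'E'
S1=cv2.imread("pics/side1.png");PT=(312,234,36,28);REF=(330.,244.) # near end bottom-mid pixel in side1
def findnear(im,roi=(285,215,95,135)):
    x,y,w,h=roi;best=(-1,)
    G=lambda i:cv2.GaussianBlur(i,(0,0),1.0)
    big=cv2.resize(G(im[y:y+h,x:x+w]),None,fx=4,fy=4,interpolation=cv2.INTER_CUBIC)
    t0=G(S1)[PT[1]:PT[1]+PT[3],PT[0]:PT[0]+PT[2]]
    for sc in np.arange(1,1.4,.03):
        t=cv2.resize(t0,None,fx=4*sc,fy=4*sc,interpolation=cv2.INTER_CUBIC)
        _,c,_,l=cv2.minMaxLoc(cv2.matchTemplate(big,t,cv2.TM_CCOEFF_NORMED))
        if c>best[0]: best=(c,sc,x+l[0]/4+(REF[0]-PT[0])*sc,y+l[1]/4+(REF[1]-PT[1])*sc)
    return best
E
python3 - <<'E'
from h import *
im=cv2.imread("pics/side3.png");print(findnear(im))
print(findnear(cv2.imread("pics/side2.png")))
for z in(.125,.138,.15):print(z,px2w("top",409.5,231,z))
for s in(.1,.11,.118):
  for th in(-5.5,0,5.5):print(s,th,nearend(np.radians(th),s).round(4),w2px("side",nearend(np.radians(th),s)).round(1),w2px("top",nearend(np.radians(th),s)).round(1))
E
```

```text
(0.7806544899940491, np.float64(1.09), np.float64(336.12), np.float64(268.15))
(0.7800487875938416, np.float64(1.09), np.float64(336.12), np.float64(268.15))
0.125 [ 0.57953245 -0.20735769  0.125     ]
0.138 [ 0.57816602 -0.20495115  0.138     ]
0.15 [ 0.57690469 -0.20272972  0.15      ]
0.1 -5.5 [ 0.5746 -0.1785  0.1184] [332.  290.6] [392.5 234.2]
0.1 0 [ 0.5745 -0.1794  0.138 ] [332.3 280.8] [394.7 233.1]
0.1 5.5 [ 0.5746 -0.1785  0.1576] [332.6 270.1] [396.  231.9]
0.11 -5.5 [ 0.5734 -0.1883  0.1174] [332.3 294.9] [398.  234.9]
0.11 0 [ 0.5733 -0.1893  0.138 ] [332.7 284.5] [400.5 233.8]
0.11 5.5 [ 0.5734 -0.1883  0.1586] [333.  273.2] [401.9 232.5]
0.118 -5.5 [ 0.5724 -0.1962  0.1167] [332.6 298.3] [402.4 235.5]
0.118 0 [ 0.5723 -0.1973  0.138 ] [332.9 287.6] [405.1 234.4]
0.118 5.5 [ 0.5724 -0.1962  0.1593] [333.3 275.8] [406.7 233.1]
```

```bash
python3 - <<'E'
from h import *
for s in(.118,.123):
  r=.340-.1045-s
  for th in(-5.5,0,5.5):
    a=np.radians(th);print(s,th,w2px("side",EDGE+r*np.cos(a)*U+[0,0,.010-r*np.sin(a)]).round(1))
im=cv2.imread("pics/side3.png");g=cv2.cvtColor(im,cv2.COLOR_BGR2GRAY)
print("bar centre cols, rows 255-325:");
for c in(334,337,340,322,350):print(c,[int(x) for x in g[255:325:2,c]])
E
```

```text
0.118 -5.5 [324.5 188.9]
0.118 0 [324.4 193.6]
0.118 5.5 [324.3 198.5]
0.123 -5.5 [324.5 190.1]
0.123 0 [324.5 194.6]
0.123 5.5 [324.4 199.3]
bar centre cols, rows 255-325:
334 [151, 151, 149, 149, 149, 146, 103, 101, 83, 45, 46, 48, 49, 52, 53, 56, 65, 72, 72, 72, 71, 71, 71, 70, 71, 72, 71, 70, 72, 71, 71, 71, 70, 69, 67]
337 [152, 151, 150, 149, 149, 145, 99, 103, 84, 46, 46, 46, 50, 51, 52, 55, 64, 70, 71, 71, 71, 69, 69, 69, 70, 70, 71, 68, 69, 71, 69, 69, 67, 72, 68]
340 [82, 87, 92, 119, 141, 139, 104, 83, 71, 44, 70, 48, 52, 51, 48, 91, 67, 68, 67, 69, 68, 66, 67, 67, 67, 67, 66, 69, 65, 67, 66, 67, 67, 67, 65]
322 [89, 91, 89, 89, 112, 149, 120, 91, 88, 88, 89, 76, 59, 76, 104, 56, 58, 58, 61, 59, 59, 61, 60, 59, 59, 62, 61, 60, 58, 56, 70, 57, 56, 55, 60]
350 [160, 127, 83, 84, 116, 145, 104, 99, 99, 98, 116, 118, 117, 119, 94, 94, 95, 123, 128, 162, 163, 167, 163, 160, 160, 162, 164, 164, 164, 164, 160, 165, 165, 165, 167]
```

The numbers agree on about 10° of tilt, still +y-down: near end at v=267, far end at v=204. Pushing below the edge height is holding that end down. I'll back off and let the bar settle.

```bash
cat >> h.py <<'E'
def fulltilt(f=None,roi=(285,225,95,110)):
    im=snap("side",f);b=findnear(im,roi);return [round(float(x),2) for x in b]
E
python3 - <<'E'
from h import *
t=get_tcp_pos()
movel(t+.012*U,v=.1)
for i in range(6):
    print(round(get_time(),2),fulltilt(f"b{i}"),get_ft_force().round(1));wait(.3)
s=cv2.imread("pics/b5.png");t=snap("top","top4")
o=np.zeros((600,800,3),np.uint8)
o[:,:380]=cv2.resize(s[160:350,270:390],(380,600),interpolation=cv2.INTER_CUBIC)
o[:265,385:]=cv2.resize(t[170:270,285:443],(415,265),interpolation=cv2.INTER_CUBIC)
o[270:,385:]=cv2.resize(t[170:270,210:336],(415,330),interpolation=cv2.INTER_CUBIC)
cv2.imwrite("pics/crop7.png",cv2.convertScaleAbs(o,alpha=1.3))
E
```

```text
26.4 [0.77, 1.06, 334.58, 295.85] [ 0.7 -0.2  0.5]
26.75 [0.78, 1.06, 334.58, 295.85] [ 1.1  0.3 -0.9]
27.1 [0.78, 1.06, 334.58, 296.1] [-0.4  0.6 -0.7]
27.45 [0.78, 1.06, 334.58, 296.1] [0.2 0.7 0.4]
27.8 [0.78, 1.06, 334.58, 295.85] [ 0.   0.3 -0.3]
28.15 [0.78, 1.06, 334.58, 296.1] [0.1 0.9 0.3]
```

View pics/crop7.png

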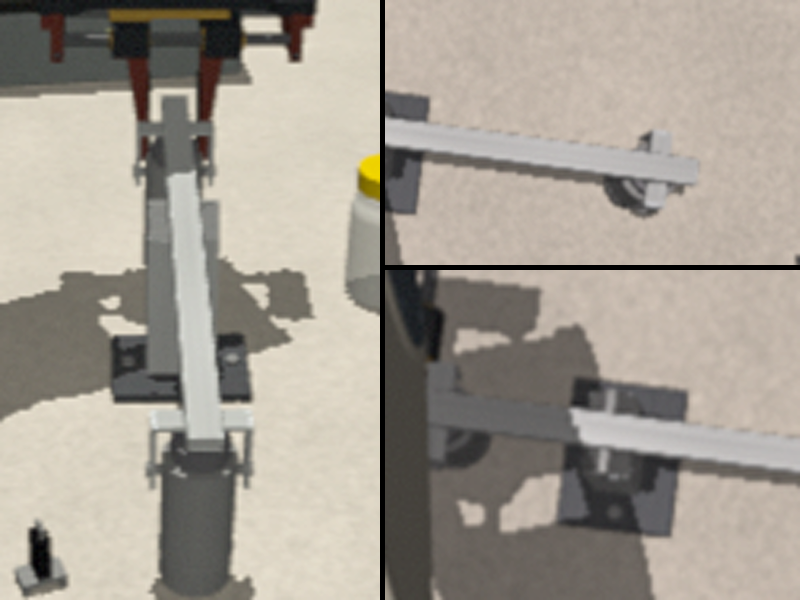

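The bar is now fully over the other way: near end at side (334.6,301) and top (404,234), far end at top (224,212). So the edge sits near bar y = +55 mm and the balance point has been passed. I'll push back towards +y from inside the +y yoke at edge height, so the push puts almost no moment on the bar. Each step is followed by backing off.

```bash
cat >> h.py <<'E'
N=np.array([U[1],-U[0],0])
def vpred(s):
    ye=-.0655+s; th=-np.arcsin(.018/(.145+ye)); return w2px("side",nearend(th,s))[1]
E
python3 - <<'E'
from h import *
for u,v,z in((223.7,212.4,.150),(403.8,234,.117)):
    d=px2w("top",u,v,z)-EDGE;print("lat",d@N,"along",d@U)
t=get_tcp_pos();lat=px2w("top",223.7,212.4,.15)-EDGE;lat=np.clip(lat@N,-.004,.004)
movel(t+[0,0,.095],v=.3)
s0=.120;ye=-.0655+s0
p=EDGE+(.121-ye)*U+lat*.7*N
go(p,.195,.3);go(p,.150,.2);print("touch",go(p,.125,.08,until_force=2),get_time())
c=fulltilt()[3]-vpred(s0)
d=.004
for k in range(14):
    d+=.008
    go(p+d*U,.125,.05);go(p+(d-.003)*U,.125,.08);wait(.15)
    b=fulltilt(f"c{k}",(285,205,95,130));s=s0-max(0,d-.006);e=b[3]-vpred(s)-c
    print(k,round(d,3),round(s,4),b,round(e,1),get_ft_force().round(1),round(get_time(),2))
    if k>0 and e<-2.5:break
E
```

```text
lat -0.002741793173861036 along 0.09022689240227365
lat 0.0029426677380041955 along -0.22357328579599953
touch True 30.0667
0 0.012 0.114 [0.77, 1.0, 333.25, 294.25] 0.3 [-0.2  0.3 -0.3] 30.95
1 0.02 0.106 [0.79, 1.0, 333.0, 291.5] 0.6 [ 1.   0.  -0.3] 31.77
2 0.028 0.098 [0.79, 1.0, 333.0, 288.5] 0.6 [-0.7 -0.3 -0.3] 32.58
3 0.036 0.09 [0.76, 1.0, 333.25, 285.0] 0.0 [0.4 0.6 0.6] 33.4
4 0.044 0.082 [0.73, 1.0, 333.75, 281.75] -0.4 [-0.1  0.   0.7] 34.22
5 0.052 0.074 [0.71, 1.0, 334.0, 279.0] -0.3 [0.6 1.1 0.2] 35.03
6 0.06 0.066 [0.81, 1.03, 333.79, 266.05] -10.5 [ 0.9  1.1 -0.7] 35.85
```

```bash
cat >> h.py <<'E'
def theta(v,s,c): return np.degrees(brentq(lambda th:w2px("side",nearend(th,s))[1]+c-v,-.4,.4))
E
python3 - <<'E'
from h import *
t=get_tcp_pos();movel(t-.008*U,v=.1)
c=294.25-.3-vpred(.114);s=.066;print("c",c)
for i in range(5):
    wait(.4);b=fulltilt(f"d{i}",(285,205,95,130));print(round(get_time(),2),b,theta(b[3],s,c).round(1))
E
```

```text
c -2.346945340309503
36.55 [0.81, 1.03, 334.29, 270.3] -2.7
37.0 [0.78, 1.03, 333.79, 265.05] 0.8
37.45 [0.8, 1.06, 334.08, 268.85] -1.7
37.9 [0.79, 1.03, 334.04, 266.55] -0.2
38.35 [0.79, 1.03, 334.04, 267.3] -0.6
```

The bar is balancing: the swing is dying out around -0.6°. I'll retract the gripper upward and measure levelness precisely.

```bash
python3 - <<'E'
from h import *
t=get_tcp_pos();movel([t[0],t[1],.21+DZ],v=.25);wait(.2)
s=snap("side","side5");T=snap("top","top5");print(get_time())
b=findnear(s,(285,205,95,130));print(b)
o=np.zeros((600,800,3),np.uint8)
r=lambda im,a,b_,c,d,w,h:cv2.resize(im[a:b_,c:d],(w,h),interpolation=cv2.INTER_CUBIC)
o[:300,:400]=r(s,150,210,290,370,400,300)      # x5 far end side
o[300:,:400]=r(s,245,305,295,375,400,300)      # x5 near end side
o[:300,400:]=r(T,180,240,160,240,400,300)      # x5 far end top
o[300:,400:]=r(T,200,260,325,405,400,300)      # x5 near end top
cv2.imwrite("pics/crop8.png",cv2.convertScaleAbs(o,alpha=1.2))
E
```

```text
39.1417
(0.7624621391296387, np.float64(1.03), np.float64(334.04), np.float64(266.05))
```

View pics/crop8.png

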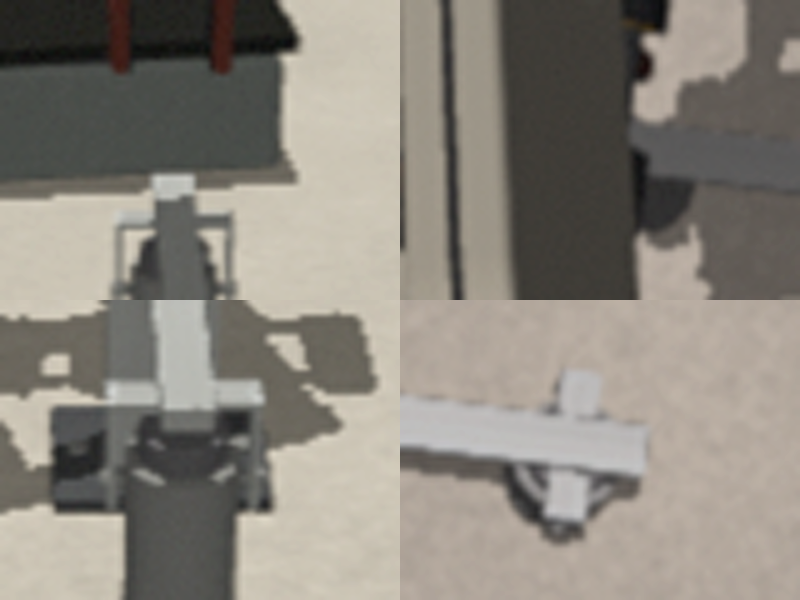

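```bash
python3 - <<'E'
from h import *
from scipy.optimize import least_squares
r=least_squares(lambda p:np.r_[w2px("top",p)-(374.6,230.4),w2px("side",p)-(332.4,266.6)],[.58,-.16,.138]);n=r.x;print(n,r.fun,(n-EDGE)@U,(n-EDGE)@N)
# joint: near end 3d + far end at 0.340 with yaw a, pitch th
def pts(x): 
    d=np.array([np.sin(x[3])*np.cos(x[4]),np.cos(x[3])*np.cos(x[4]),-np.sin(x[4])]);return x[:3],x[:3]+.340*d
def f(x):
    a,b=pts(x);return np.r_[w2px("top",a)-(374.6,230.4),w2px("side",a)-(332.4,266.6),w2px("side",b)-(324.6,185)]
r=least_squares(f,[*n,.125,0]);print(r.x[:3],r.x[3],np.degrees(r.x[4]),r.fun);a,b=pts(r.x);print(b)
# under the constraint that the underside passes through the edge (z=.138 on top at EDGE y)
def g(x):
    a,b=pts(x);t=(EDGE[1]-a[1])/(b[1]-a[1]);return np.r_[f(x),((a+t*(b-a))[2]-.138)*1000/1.5]
r=least_squares(g,[*n,.125,0]);a,b=pts(r.x);print("constr",np.degrees(r.x[4:]),r.fun.round(2),a,b)
t=(EDGE[1]-a[1])/(b[1]-a[1]);print("bar point above edge",a+t*(b-a),"yaw",r.x[3],"ye",t*.34-.17)
E
```

```text
[ 0.57989321 -0.1445123   0.14102292] [ 0.06856675 -0.60495405 -0.5723115   0.06624693] -0.16920821821550766 0.0009969744752198993
[ 0.57989321 -0.1445123   0.14102292] 0.12986273960287195 1.10174492913881 [ 6.85667310e-02 -6.04954051e-01 -5.72311500e-01  6.62469170e-02
  6.78687684e-09  6.91028390e-09]
[0.6239144  0.19256247 0.13448543]
constr [1.09457738] [ 0.11 -0.6  -0.57  0.03 -0.   -0.05 -0.07] [ 0.57987681 -0.14456584  0.14113693] [0.62390269 0.19250913 0.13464197]
bar point above edge [0.60182815 0.0235     0.13789853] yaw 0.1298763331961139 ye -0.00047574043140899414
```

```bash
python3 - <<'E'
from h import *
from scipy.optimize import least_squares
def pts(x): 
    d=np.array([np.sin(x[3])*np.cos(x[4]),np.cos(x[3])*np.cos(x[4]),-np.sin(x[4])]);return x[:3],x[:3]+.340*d
for nm,t,s,fa in(("start exp~4.9",(337.4,225.1),(330,244),(324,180)),("over exp~-5.2",(403.8,234),(334,297.3),(325,191)),("now",(374.6,230.4),(332.4,266.6),(324.6,185))):
    def g(x):
        a,b=pts(x);k=(EDGE[1]-a[1])/(b[1]-a[1])
        return np.r_[w2px("top",a)-t,w2px("side",a)-s,w2px("side",b)-fa,((a+k*(b-a))[2]-.138)*1000/1.5]
    r=least_squares(g,[.58,-.15,.138,.125,0]);print(nm,np.degrees(r.x[4]),r.x[3],r.x[0],r.x[1])
print(findnear(cv2.imread("pics/side0.png")),findnear(cv2.imread("pics/side1.png")))
E
```

```text
start exp~4.9 4.421990121391233 0.13440315623879368 0.5876876853145074 -0.08053977123511523
over exp~-5.2 -4.321937691710495 0.12182714199079349 0.5743583106837457 -0.19853064744858895
now 1.0945773766182259 0.12987633317120592 0.5798768102523432 -0.14456583880244386
(0.8510259985923767, np.float64(1.0), np.float64(330.0), np.float64(243.75)) (0.9999651908874512, np.float64(1.0), np.float64(330.0), np.float64(244.0))
```

The template reading (about -0.6°) and the triangulation (about +1°) bracket zero, so the bar is level within my accuracy. Next I'll refine the saddle pose by fitting its 3D silhouette in both first pictures.

```bash
cat > fit.py <<'E'
from h import *
from scipy.optimize import minimize
def box(w,l,z0,z1): return np.array([[x,y,z] for x in(-w/2,w/2) for y in(-l/2,l/2) for z in(z0,z1)])
BX=[box(.034,.022,0,.011),box(.012,.018,.011,.047)]
F=8
def setup(n,roi):
    im=cv2.imread(f"pics/{n}0.png");x,y,w,h=roi
    g=cv2.cvtColor(im,cv2.COLOR_BGR2GRAY)[y:y+h,x:x+w]
    g=cv2.resize(g,None,fx=F,fy=F,interpolation=cv2.INTER_CUBIC);b=np.median(g)
    m=(np.abs(g.astype(float)-b)>22).astype(np.uint8)
    k,l,st,_=cv2.connectedComponentsWithStats(m);i=1+np.argmax(st[1:,4]);return n,roi,(l==i)
V=[setup("top",(382,302,26,26)),setup("side",(230,332,32,38))]
def sil(q,n,roi):
    x,y,a=q;c,s=np.cos(a),np.sin(a);X=np.array([c,-s,0]);Y=np.array([s,c,0])
    m=np.zeros((roi[3]*F,roi[2]*F),np.uint8)
    for B in BX:
        P=[(w2px(n,np.array([x,y,0])+b[0]*X+b[1]*Y+[0,0,b[2]])-roi[:2]+.5)*F-.5 for b in B]
        cv2.fillConvexPoly(m,cv2.convexHull(np.round(P).astype(np.int32)),1)
    return m>0
def cost(q,vs=V): return sum(1-(A&M).sum()/(A|M).sum() for n,r,M in vs for A in[sil(q,n,r)])
x0=[.428,-.194,.43];sx=[[x0[0]+a,x0[1]+b,x0[2]+c] for a,b,c in((0,0,0),(.004,0,0),(0,.004,0),(0,0,.12))]
for vs in(V,V[:1],V[1:]):
    r=minimize(lambda q:cost(q,vs),x0,method="Nelder-Mead",options=dict(initial_simplex=sx));print(r.x,r.fun,[int(M.sum()/F/F) for *_,M in vs])
E
python3 fit.py
```

```text
[ 0.42952857 -0.19485334  0.45831413] 0.4716045100067403 [136, 499]Traceback (most recent call last):
  File "fit.py", line 23, in <module>
    r=minimize(lambda q:cost(q,vs),x0,method="Nelder-Mead",options=dict(initial_simplex=sx));print(r.x,r.fun,[int(M.sum()/F/F) for *_,M in vs])
    res = _minimize_neldermead(fun, x0, args, callback, bounds=bounds,
                               **options)
    fsim[k] = func(sim[k])
              ~~~~^^^^^^^^
    fx = function(np.copy(x), *(wrapper_args + args))
  File "fit.py", line 23, in <lambda>
    r=minimize(lambda q:cost(q,vs),x0,method="Nelder-Mead",options=dict(initial_simplex=sx));print(r.x,r.fun,[int(M.sum()/F/F) for *_,M in vs])
                        ~~~~^^^^^^
  File "fit.py", line 20, in cost
    def cost(q,vs=V): return sum(1-(A&M).sum()/(A|M).sum() for n,r,M in vs for A in[sil(q,n,r)])
                             ~~~^^^^^^^^^^^^^^^^^^^^^^^^^^^^^^^^^^^^^^^^^^^^^^^^^^^^^^^^^^^^^^^^
  File "fit.py", line 20, in <genexpr>
    def cost(q,vs=V): return sum(1-(A&M).sum()/(A|M).sum() for n,r,M in vs for A in[sil(q,n,r)])
                                                                                    ~~~^^^^^^^
  File "fit.py", line 17, in sil
    P=[(w2px(n,np.array([x,y,0])+b[0]*X+b[1]*Y+[0,0,b[2]])-roi[:2]+.5)*F-.5 for b in B]
        ~~~~^^^^^^^^^^^^^^^^^^^^^^^^^^^^^^^^^^^^^^^^^^^^^^
  File "h.py", line 8, in w2px
    c=camera_info(n);K,T=c["intrinsics"],c["T"]
ValueError: time passes only in moves, steps and waits
```

```bash
sed -i 's/^import numpy as np, cv2/import numpy as np, cv2, functools, station\ncamera_info=functools.lru_cache(station.camera_info)/' h.py; sed -i 's/>22/>T/; s/def setup(n,roi)/def setup(n,roi,T)/; s/26,26))/26,26),22)/; s/32,38))/32,38),35)/; s/(V,V\[:1\],V\[1:\])/(V,V[:1],V[1:])/' fit.py; python3 fit.py
```

```text
[ 0.42929192 -0.19467476  0.4617176 ] 0.5912739491879988 [136, 428]
[ 0.42880659 -0.19443658  0.44414116] 0.4182750708597651 [136]
[ 0.42951556 -0.19491137  0.42366257] 0.16541818857178237 [428]
```

The saddle pose agrees within 1 mm across both cameras: (0.4293, -0.1948), yaw 0.44. Before placing it I'll get the bar centreline from the top picture numerically.

```bash
python3 - <<'E'
from h import *
im=cv2.GaussianBlur(cv2.cvtColor(cv2.imread("pics/top5.png"),cv2.COLOR_BGR2GRAY),(5,1),0).astype(float)
def cen(u):
    vc=210+(u-208)*.1224; a=int(vc)-13;p=np.interp(np.arange(a,a+26,.1),np.arange(480),im[:,u]);
    g=np.gradient(cv2.GaussianBlur(p[None],(0,0),4)[0]);k=np.arange(60,200) 
    best=max(((abs(g[i])+abs(g[i+w]),i+w/2,w) for w in range(92,118,2) for i in range(20,240-w)),key=lambda t:t[0])
    return a+best[1]*.1,best[2]*.1
us=[u for u in list(range(285,360,5))];cs=[cen(u) for u in us]
print([(u,round(c,1),round(w,1)) for u,(c,w) in zip(us,cs)])
W=np.array([px2w("top",u,c,.138) for u,(c,w) in zip(us,cs)])
k=np.polyfit(W[:,1],W[:,0],1);
for _ in range(3):
    r=W[:,0]-np.polyval(k,W[:,1]);ok=abs(r)<.0015;k=np.polyfit(W[ok,1],W[ok,0],1)
print("yaw",np.arctan(k[0]),"x at edge",np.polyval(k,.0235),ok.sum(),r.std())
E
```

```text
[(285, 218.7, 10.4), (290, 219.5, 10.2), (295, 219.9, 10.8), (300, 220.6, 10.2), (305, 221.5, 9.4), (310, 221.6, 10.0), (315, 222.6, 9.8), (320, 223.1, 9.2), (325, 223.7, 9.8), (330, 224.6, 9.6), (335, 225.0, 9.4), (340, 225.7, 9.8), (345, 226.5, 9.6), (350, 226.7, 9.8), (355, 227.4, 9.6)]
yaw 0.12451576886966804 x at edge 0.6009745603510444 15 0.0002597168758217307
```

```bash
python3 - <<'E'
from h import *
p=np.array([.4293,-.1948]);q=quat(.44)
command_gripper(.42)
print("bar",fulltilt("e0",(285,205,95,130)),get_time())
move_pose([*p,.12+DZ],q);go(p,.06,.2)
print("touch",go(p,.016,.06,until_force=3),get_tcp_pos(),get_time())
command_gripper(0);print("grip",get_grip_width()*88,get_tcp_pos(),get_time())
z=get_tcp_pos()[2];np.save("z.npy",z)
movel([*p,z+.06],v=.15);print(get_grip_width()*88,get_ft_force().round(1),get_time())
snap("side","side6");snap("top","top6")
E
```

```text
bar [0.77, 1.06, 334.33, 268.35] 39.525
touch False [ 0.42934709 -0.19483306 -0.01399197] 42.3083
grip 11.706509520836363 [ 0.42946642 -0.19487393 -0.0137911 ] 42.8167
11.99437087510496 [ 0.6 -0.3 -0.7] 43.3667
```

The grip width of 12 mm matches the block. I'll carry the saddle above the edge and re-measure the settled bar before seating it.

```bash
python3 - <<'E'
from h import *
z=float(np.load("z.npy"));e=np.array([.6010,.0235])
t=get_tcp_pos();movel([t[0],t[1],z+.19],v=.25)
move_pose([*e,z+.19],quat(.1245));print(get_time(),get_tcp_pos(),get_ee_rot()-quat(.1245))
c=-2.347
for i in range(3):
    b=fulltilt(f"g{i}",(285,205,95,130));print(round(get_time(),2),b,[theta(b[3],s,c).round(1) for s in(.064,.066)]);wait(.3)
T=snap("top","top7")
E
```

```text
45.2083 [0.5999949  0.02259656 0.17533649] [ 2.90254849e-04 -2.41720352e-05 -3.78567110e-04 -9.59747773e-04]
45.26 [0.67, 1.3, 337.9, 266.0] [np.float64(-0.2), np.float64(0.2)]
45.61 [0.67, 1.3, 337.9, 266.25] [np.float64(-0.4), np.float64(0.0)]
45.96 [0.67, 1.3, 338.15, 266.25] [np.float64(-0.4), np.float64(0.0)]
```

```bash
python3 - <<'E'
from h import *
for f in("d0","d1","d2","d3","d4","side5","e0","g0","g2"):
    g=cv2.cvtColor(cv2.imread(f"pics/{f}.png"),cv2.COLOR_BGR2GRAY).astype(float)
    p=g[250:290,330:335].mean(1);d=-np.gradient(p);k=np.argmax(d[5:-5])+5
    w=d[k-2:k+3].clip(0);v=250+(w*np.arange(k-2,k+3)).sum()/w.sum()
    print(f,round(v,2),"theta",[round(theta(v,s,o),1) for s,o in((.0655,0),(.0655,.5))],[int(x) for x in p[k-4:k+5]])
E
```

```text
d0 271.57 theta [np.float64(-2.1), np.float64(-1.7)] [153, 153, 155, 150, 98, 90, 92, 89, 64]
d1 264.95 theta [np.float64(2.3), np.float64(2.6)] [153, 152, 153, 150, 121, 94, 91, 93, 88]
d2 269.64 theta [np.float64(-0.8), np.float64(-0.4)] [153, 153, 154, 154, 99, 90, 91, 89, 65]
d3 266.93 theta [np.float64(1.0), np.float64(1.3)] [152, 153, 153, 151, 120, 93, 91, 93, 95]
d4 267.86 theta [np.float64(0.4), np.float64(0.7)] [152, 153, 154, 152, 115, 92, 91, 93, 92]
side5 266.45 theta [np.float64(1.3), np.float64(1.7)] [154, 153, 154, 154, 144, 98, 91, 93, 90]
e0 268.9 theta [np.float64(-0.3), np.float64(0.1)] [154, 154, 154, 153, 118, 93, 92, 93, 93]
g0 267.57 theta [np.float64(0.6), np.float64(0.9)] [155, 155, 157, 152, 100, 92, 93, 93, 81]
g2 267.58 theta [np.float64(0.6), np.float64(0.9)] [155, 155, 156, 153, 101, 93, 94, 92, 81]
```

```bash
python3 - <<'E'
from h import *
def tr(f,lo,hi,c0,c1):
    g=cv2.cvtColor(cv2.imread(f"pics/{f}.png"),cv2.COLOR_BGR2GRAY).astype(float)
    p=g[lo:hi,c0:c1].mean(1);d=-np.gradient(p);k=np.argmax(d[5:-5])+5
    w=d[k-2:k+3].clip(0);return lo+(w*np.arange(k-2,k+3)).sum()/w.sum()
for f,lo,hi,s,th in(("side0",228,262,0,4.9),("side1",228,262,0,4.9),("b5",280,315,.119,-5.3),("c0",275,310,.114,-5.3),("c3",270,305,.09,-6.1),("c5",262,300,.074,-6.7),("g2",250,290,.0655,0)):
    v=tr(f,lo,hi,327 if s==0 else 330,332 if s==0 else 335)
    print(f,round(v,2),"pred",w2px("side",nearend(np.radians(th),s))[1].round(2),"theta",round(theta(v,s,0),2),"exp",th)
E
```

```text
side0 243.61 pred 243.03 theta 4.29 exp 4.9
side1 243.62 pred 243.03 theta 4.27 exp 4.9
b5 298.47 pred 298.41 theta -5.33 exp -5.3
c0 295.82 pred 296.23 theta -5.07 exp -5.3
c3 287.07 pred 287.33 theta -5.94 exp -6.1
c5 281.51 pred 281.57 theta -6.66 exp -6.7
g2 267.58 pred 268.49 theta 0.6 exp 0
```

Calibrated against the known rest tilts, this reading is good to about 0.3°. The bar is level to about 0.5° and steady, so I'll seat the saddle.

```bash
python3 - <<'E'
from h import *
z=float(np.load("z.npy"));e=np.array([.6010,.0235])
movel([*e,z+.160],v=.1);t=get_tcp_pos();print(t,get_time())
c=e+(e-t[:2])
movel([*c,z+.1375],v=.05);print(get_tcp_pos())
print("f",movel([*c,z+.1318],v=.015,until_force=1.8),get_tcp_pos()-[*e,z],get_ft_force().round(1),get_time())
snap("side","side8");T=snap("top","top8")
E
```

```text
[0.60071058 0.02347668 0.14574652] 46.7583
[0.60122123 0.02352787 0.12349256]
f False [2.69405743e-04 4.81443102e-05 1.31746677e-01] [ 0.4 -0.6 -0.3] 47.8917
```

```bash
cat >> h.py <<'E'
def row(f,lo=250,hi=290,c0=330,c1=335):
    g=cv2.cvtColor(cv2.imread(f"pics/{f}.png"),cv2.COLOR_BGR2GRAY).astype(float)
    p=g[lo:hi,c0:c1].mean(1);d=-np.gradient(p);k=np.argmax(d[5:-5])+5
    w=d[k-2:k+3].clip(0);return round(lo+(w*np.arange(k-2,k+3)).sum()/w.sum(),2)
E
python3 - <<'E'
from h import *
print("before",row("side8"))
z=float(np.load("z.npy"))
command_gripper(.22);print(get_grip_width()*88,get_time())
t=get_tcp_pos();movel([t[0],t[1],z+.131+.055],v=.06);snap("side","h0")
movel([t[0],t[1],z+.131+.10],v=.2)
for i in range(1,5): wait(.4);snap("side",f"h{i}")
print([row(f"h{i}") for i in range(5)],get_time())
s=cv2.imread("pics/h4.png")
cv2.imwrite("pics/crop9.png",cv2.convertScaleAbs(cv2.resize(s[165:305,270:400],None,fx=4.2,fy=4.2,interpolation=cv2.INTER_CUBIC),alpha=1.3))
E
```

```text
before 267.63
19.26519780126502 48.3583
[np.float64(268.2), np.float64(267.95), np.float64(268.25), np.float64(267.93), np.float64(268.2)] 51.6333
```

View pics/crop9.png

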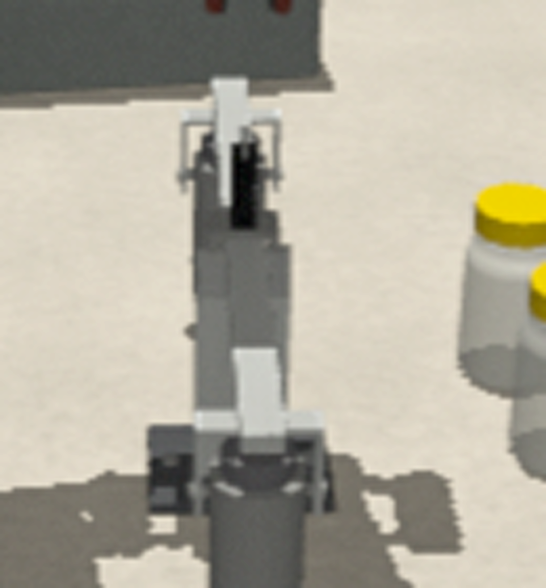

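```bash
python3 - <<'E'
from h import *
E0=np.array([.601,.0235,0]);u=np.array([np.sin(.1245),np.cos(.1245),0])
print(w2px("side",E0-.009*u+[0,0,.142]),"seen",(270+243/4.2,165+226/4.2))
print(w2px("side",E0-.009*u+[0,0,.178]),"seen",(270+243/4.2,165+142/4.2))
t=get_tcp_pos();movel(t+[0,0,.04],v=.1);wait(1.0)
for i in range(3):snap("side",f"i{i}");wait(.3)
print([row(f"i{i}") for i in range(3)],get_time());job_done()
E
```

```text
[327.47132002 219.71982653] seen (327.85714285714283, 218.8095238095238)
[327.83116323 202.74386445] seen (327.85714285714283, 198.8095238095238)
[np.float64(267.98), np.float64(268.04), np.float64(268.01)] 54.2333
the job is handed in; nothing more can be done
```

The bar is balanced level on the knife edge with the lifting saddle seated astride it above the edge. I handed the job in at about 54 s with the gripper clear above the saddle.

- **Sliding the bar:** My first push along the bar overshot, because pushing below edge height held the +y end down. I then pushed it back in short steps at edge height, letting go after each one, until it balanced by itself.
- **Saddle:** I took the larger of the two dark ones, gripped at 12 mm, which matches its block. It was released about 0.7 mm above its seat, with no force seen on the way down.
- **Level:** The final pictures show the near end steady, with rows within 0.06 px. That corresponds to about 0.3° of tilt, with a measurement uncertainty of roughly 0.3 to 0.5°.
- **Saddle position:** The base of its block appears within 1 px (about 2 mm) of where it should be above the edge. The top of the block read 4 px off; I took that to be the wire eye above it but did not confirm it.

**Checks that disagreed:**
- The real fingertips are 30 mm above the reported tool point. A gentle touch on the bench and the pictures both showed this, and I corrected for it.
- The automatic tracking of the bar end was unreliable during the first push.
- One early level estimate read +1.1° and another -0.6°, while the bar may still have been swinging.

I did not move any of the bystanders knowingly, but I did not check them separately at the end.

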